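# Catch and close a sterilisation container lid

## Task

The blue lid of the instrument container stands open, balanced upright on its hinge. With a finger, tip it forward past its balance and let go so that it falls by itself; get a finger under its yellow lip and catch it while the lip is still at least 60 mm above its closed place, then lower it gently on the finger until it is fully shut, with no drop or bump at the end, and come away. Do not grip the lid or knock it hard, and leave the other things where they lie.

Things in the scene. Friction and masses are not known exactly. Their poses are not given: they have to be found in the camera images.
- tub: fixed open aluminium tub, 160 (its x) x 240 (its y) x 120 mm high, flat instruments inside below 40 mm; origin at the centre of its underside on the table, z up, -x towards the front (lip side), +x towards the hinge. Bail handles stand 13 mm off its two short (y) sides
- hinge (a point): middle of the lid's hinge line, 80 mm from the tub's centre towards its +x, 120.5 mm above the table; axes as the tub's, the hinge line runs along y. The lid is a 6 mm plate 240 mm wide, its underside in line with the hinge; vent discs on its upper face stand 6 mm out (look only). It weighs 0.43 to 0.58 kg
- lid (a joint): lid angle in rad: 0 shut, 1.57 upright, 1.85 at the stop, leaning back. Hinge friction 0.05 N m holds it still from about 1.47 to 1.67; below about 1.42 it falls by itself, slowed by a damper (0.9 N m s/rad): about 0.03 rad/s at 1.38, 0.1 at 1.25, 0.2 at 1.0, 0.35 at 0.5, up to 0.5 at the rim, where it would bump; some 5 s from 1.35 to 0.5
- lip_edge (a point): middle of the yellow lip's free edge, on its underside, 200 mm from the hinge line; x points along the lid from lip to hinge, z out of its upper face. The lip is 140 mm wide, 6 mm thick, 40 mm long; shut, it juts 40 mm from the tub's front wall, 120 mm above the table, free below. On a finger under it the lip presses with about 2 N and follows down
- scissors: loose steel scissors lying flat in front of the tub, 150 mm long, 75 mm over the finger rings, 10 mm high; origin at mid-length on the table, x towards the tips
- forceps: loose steel forceps lying flat beside the tub, 135 mm long, 24 mm wide, 8 mm high; origin at mid-length on the table
- spray: loose white bottle with blue cap, 60 mm across, 160 mm tall; origin at its underside
- bowl: loose steel bowl, 100 mm across, 45 mm high; origin at its underside
- tape: loose roll of blue tape lying flat, 100 mm across, 20 mm high; origin at its underside
- marker: loose black and red marker pen lying flat, 135 mm long, 12 mm thick; origin at mid-length on the table
- phone: loose black phone lying flat, 150 x 72 x 9 mm; origin at its underside

How it is judged (in metres and radians):
On the way, in this order (a step that is already met when the one before it is completed fails the run):
1. the lid, tipped past its balance, falls by itself with nothing touching it (value of joint lid between 0.3 and 1.45 rad and velocity of joint lid below -0.005 rad/s and contact force between anything else and lid below 0.05 N), for 0.2 s.
2. a finger has caught the lid with its lip still at least 60 mm up, and carries it (contact force between the fingers and lid above 0.5 N and value of joint lid between 0.3 and 0.95 rad and velocity of joint lid above -0.2 rad/s), for 0.2 s.
3. the lid is shut (value of joint lid below 0.02 rad and velocity of joint lid above -0.02 rad/s), for 0.2 s.
At the end, for the whole second after the job is handed in: the lid is shut (within 0.02 rad, 4 mm at the lip) and still, and every loose thing is within 15 mm of where it lay (value of joint lid below 0.02 rad and linear speed of lid below 0.01 m/s and not (distance of scissors from where it was at the start of the episode above 0.015 m) and not (distance of forceps from where it was at the start of the episode above 0.015 m) and not (distance of spray from where it was at the start of the episode above 0.015 m) and not (distance of bowl from where it was at the start of the episode above 0.015 m) and not (distance of tape from where it was at the start of the episode above 0.015 m) and not (distance of marker from where it was at the start of the episode above 0.015 m) and not (distance of phone from where it was at the start of the episode above 0.015 m)); the robot touches nothing.
It fails at once if the lid drops onto the rim: in the last 30 mm of the lip's way it goes faster than 0.25 rad/s (50 mm/s at the lip) (value of joint lid below 0.15 rad and velocity of joint lid below -0.25 rad/s).
It fails at once if the lid is gripped or knocked hard (over 30 N from the robot) (contact force between the arm and lid above 30 N).
It fails at once if the lid is gripped or knocked hard (over 30 N from the fingers) (contact force between the fingers and lid above 30 N).
It fails at once if a loose thing is moved or lifted (15 mm) (distance of any of scissors, forceps, spray, bowl, tape, marker, phone from where it was at the start of the episode above 0.015 m).
It also fails if it takes over 58 s, if anything falls off the work surface, if the arm or the gripper's body presses on something with over 40 N, if the wrist force passes 120 N, or if a joint passes its speed limit or range.

## Robot

A 6-joint arm with a two-finger parallel gripper is mounted at the origin on the work surface. World frame = base frame: x ahead of the robot, y to its left, z up, the work surface at z = 0. Lengths are in m, angles in degrees, forces in N, time in s.
With the tool pointing down it reaches from about 0.25 to 0.725 m from the base axis. Payload 9.7 kg.
Tool frame: the origin (TCP) lies at the very end of the fingers, on their centre line; the grasp point (between the pads) lies 19 mm behind it; z points along the fingers, y is the line along which they close (so a half turn about z gives the same grasp; the last joint's range is limited). The gripper opens to 85 mm and grips with 20 to 120 N. Pads are 22 mm wide; open, the fingers measure 114 mm over their backs; the gripper's body (76 mm by 85 mm) begins 54 mm behind the grasp point. The pads swing forward as they close: fully open they stand 13 mm farther back than shut.
Start: joints at [-74.313, 4.979, 10.078, 95.1, 0, 90], TCP at [0.149, -0.53, 0.231] pointing down, gripper open.
Joint ranges: [-179.16, 179.16], [-48.56, 103.87], [-65.8, 70.77], [-126.05, 130.52], [-82.76, 87.17], [-180, 180]. Speed limits (degrees/s): [127.2, 127.2, 147.25, 180, 180, 180].

## Interface

Orientations are given as [roll, pitch, yaw] about the fixed x, y, z axes, in that order (R = Rz(yaw) Ry(pitch) Rx(roll)).
In Python, from workcell import bot gives the robot as it stands.
- The arm moves only by the tool arm_command, never from a script. Its argument "series" is a list of rows, each a list of 4 numbers: the shift along the tool's x, y, z in m, then the turn about the tool's z in rad. A call has exactly 5 rows; each row is the pose to reach, as a shift and turn from the pose commanded when the call began, along the tool's axes at that moment; what a row does not reach only later rows make up. A row lasts 1/10 s, in which the tool goes at most 50 mm and 8.59 degrees, less where a joint would pass 70% of its speed; a pose out of reach is approached as far as the arm can. A call with a gripper value outside its range is refused whole. "hand" is the finger opening in m, from 0 to 0.0854, set as the call begins (left out, the last holds). The fingers move at their own pace and stop on an object; "grip_force" is the grip in N (left out, the last holds). Time passes only in rows, so rows that repeat a pose let the fingers close, or fill a call up. It gives the time, the measured TCP pose, the force, the opening and the grip force at its end, in the units of the state.
- bot.get_obs(): the state, without advancing time (a new reading comes with each control period).
- bot.camera(name): name is "scene" or "top" or "wrist"; returns a dict with "color" (480x640x3 uint8, blue, green, red), "camera_matrix" (3x3 intrinsics, pixels), "xyz" and "orientation" of the camera in the world; the wrist camera has in their place "T_tool_cam" (4x4, takes a point from camera to tool coordinates, whose origin is the TCP and whose axes are the flange's). Camera axes: x right, y up, looking along -z (the intrinsics and any distortion apply to the point x, -y, -z); pixel columns grow to the right and rows downward; lengths in m; the calibration is good to about 2 mm. The wrist camera is an equidistant fisheye: a pixel r from the principal point sees the ray r / f radians off the axis. A picture is of the moment at which its call begins: read the wrist's pose just before it. There is no depth.
- bot.job_done(): hands the job in; it is judged then, once.
Trained networks look in the newest picture that a camera, given by its name, has taken for a name from the list of things; names that differ only in an ending like _2 or _b are one class to them, and where a whole thing is asked for, a point or a joint stands for the part that bears it (a point fixed in the world has none). Each returns a list of dicts, best first, with "confidence" (0 to 1); they miss things now and then, are a little off and sometimes report something else, mostly with a low value. They report only what shows in the picture. A call takes as long as a camera call.
- bot.find_in(camera, target): "location" ([column, row] in pixels, amid what is visible of it).
- bot.mark_of(camera, target): "location" ([column, row] in pixels: a listed point, or the origin of a listed thing).
The state is a dict: "time": time; "q": joint angles; "qd": joint speeds; "joint_efforts": joint torques, N m; "ee_pos": TCP position; "tcp_rot": TCP orientation; "wrist_force": force on the tool from outside, world axes, zero at the start; "torque": the same for the moment, N m; "opening": finger opening in m; "grasp_force": force on a finger pad.
Only numpy, scipy, OpenCV 4.12 (cv2) and the standard library are available. Lean on these libraries where they do the work, as an engineer would, in place of code of your own. Each camera call takes 0.05 s, during which the arm holds its last target. There are 200 camera calls.

## Working session

There is one attempt and no reset: what is moved stays moved. The work goes in short steps, Python scripts to look and compute and a tool call to move; the robot and the scene stay as the last step left them, time stands still between calls to the robot, and variables do not carry over. Pictures are saved under pics/ and viewed, at most 10 in all, crops included, and the job is handed in when it is done.

Besides the shell and the picture viewer there is one more tool, called after "Emit:" as a command line: name --pt "numbers of a row" for each row, then --argument value for the rest. arm_command: Moves the arm, as the interface text tells. Its arguments: {"type":"object","properties":{"series":{"type":"array"},"hand":{"type":"number"},"grip_force":{"type":"number"}},"required":["series"]}

```bash
mkdir -p pics
cat > h.py <<'E'
import numpy as np, cv2
from scipy.spatial.transform import Rotation as R
from workcell import bot
def cam(n):
    c=bot.camera(n); return c
E
python3 - <<'E'
from h import *
o=bot.get_obs();print(o)
for n in("scene","top"):
    c=cam(n);cv2.imwrite(f"pics/{n}0.png",c["color"]);print(n,c["camera_matrix"],c["xyz"],c["orientation"],[k for k in c])
    for t in["tub","hinge","lip_edge","lid","scissors","forceps","spray","bowl","tape","marker","phone"]:
        try:
            print(t,[(np.round(d["location"]),round(d["confidence"],2)) for d in bot.mark_of(n,t)[:2]])
        except Exception as e: print(t,e)
E
```

```text
{'time': 0.0, 'q': array([-7.43120584e+01,  5.01186423e+00,  1.00338069e+01,  9.51010215e+01,
       -2.26241442e-03,  9.00012177e+01]), 'qd': array([ 0.05404029,  0.01377522, -0.1541036 ,  0.00056805, -0.02452308,
       -0.09992073]), 'joint_efforts': array([-1.37317211e-04, -5.20388460e+01,  4.64800501e+01,  1.65235461e-02,
        7.68384643e-05,  2.10414794e-05]), 'ee_pos': array([ 0.14864217, -0.52928051,  0.23056996]), 'tcp_rot': array([-1.79920921e+02,  2.26409292e-03,  1.56867271e+01]), 'wrist_force': array([ 4.74241649e-05, -1.46411144e-01,  1.26652461e-01]), 'torque': array([-0.00055151, -0.03671364,  0.0070766 ]), 'grasp_force': 0.0, 'opening': 0.08493906223799548}
scene [[556.29806974   0.         319.98171269]
 [  0.         556.29806974 242.32787381]
 [  0.           0.           1.        ]] [ 1.0031056  -0.48231595  1.17612954] [32.75356412 -0.72438193 44.87293415] ['color', 'camera_matrix', 'xyz', 'orientation']
tub [(array([350., 265.]), 0.85)]
hinge [(array([374., 221.]), 0.66)]
lip_edge [(array([380., 164.]), 0.77), (array([400., 316.]), 0.71)]
lid it knows: bowl
[... 474 characters left out ...]
  0.           0.           1.        ]] [0.43997268 0.0220398  1.18917209] [  4.3263545    0.11344327 -90.51514767] ['color', 'camera_matrix', 'xyz', 'orientation']
tub [(array([304., 232.]), 0.64)]
hinge [(array([268., 224.]), 0.9)]
lip_edge [(array([256., 207.]), 0.82)]
lid it knows: bowl, forceps, hinge, lip_edge, marker, phone, scissors, spray, tape, tub
scissors [(array([400., 237.]), 0.95)]
forceps [(array([303., 155.]), 0.6), (array([463., 355.]), 0.32)]
spray [(array([133., 274.]), 0.69), (array([266., 223.]), 0.6)]
bowl [(array([138., 194.]), 0.9), (array([462., 357.]), 0.39)]
tape [(array([162., 328.]), 0.59)]
marker [(array([462., 356.]), 0.72)]
phone [(array([510., 209.]), 0.6)]
```

View pics/scene0.png

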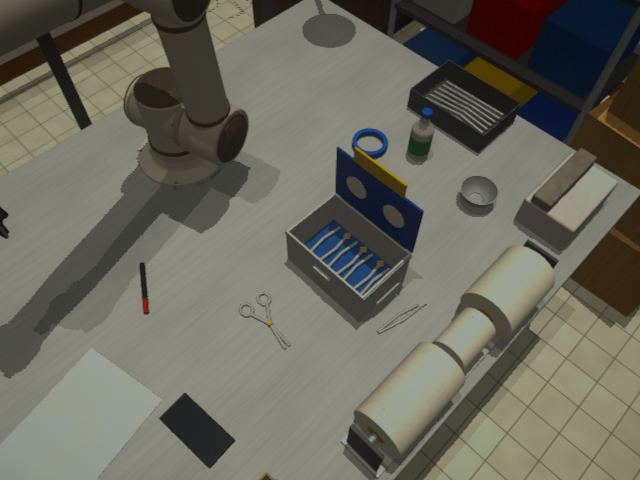

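View pics/top0.png

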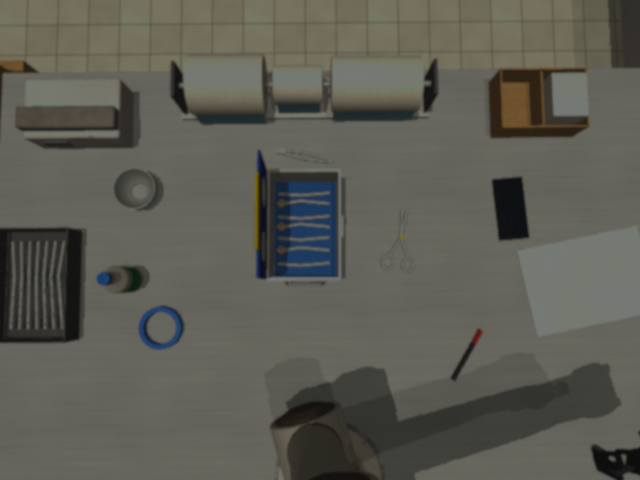

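```bash
cat >> h.py <<'E'
def rays(c,px):
    K=c["camera_matrix"];px=np.atleast_2d(px).astype(float)
    d=np.c_[(px[:,0]-K[0,2])/K[0,0],-(px[:,1]-K[1,2])/K[1,1],-np.ones(len(px))]
    return R.from_euler("xyz",c["orientation"],degrees=True).apply(d)
def atz(c,px,z):
    d=rays(c,px);p=np.array(c["xyz"]);return p+d*((z-p[2])/d[:,2])[:,None]
def tri(c1,p1,c2,p2):
    d=[rays(c1,p1)[0],rays(c2,p2)[0]];A=0;b=0;
    for v,c in zip(d,(c1,c2)):
        v=v/np.linalg.norm(v);M=np.eye(3)-np.outer(v,v);A=A+M;b=b+M@np.array(c["xyz"])
    return np.linalg.solve(A,b)
E
python3 - <<'E'
from h import *
s=cam("scene");t=cam("top")
g=lambda n,x:bot.mark_of(n,x)[0]["location"]
for x in["tub","hinge","lip_edge"]:
    print(x,tri(s,g("scene",x),t,g("top",x)).round(4))
for x,z in dict(tub=0,hinge=.1205,scissors=0,forceps=0,spray=0,bowl=0,tape=0,marker=0,phone=0).items():
    print(x,atz(t,g("top",x),z).round(3),atz(s,g("scene",x),z).round(3))
w=cam("wrist");cv2.imwrite("pics/w0.png",w["color"]);print(w["T_tool_cam"])
a=cv2.resize(t["color"][140:300,230:430],None,fx=4,fy=4,interpolation=cv2.INTER_CUBIC)[:600,:800]
b=a.astype(float)*1.8;cv2.imwrite("pics/tz.png",b.clip(0,255).astype(np.uint8))
E
```

```text
tub [ 0.5701  0.0593 -0.0139]
hinge [0.5772 0.1399 0.1138]
lip_edge [0.5778 0.1303 0.3189]
tub [[0.565 0.056 0.   ]] [[0.578 0.057 0.   ]]
hinge [[0.574 0.137 0.121]] [[0.582 0.139 0.121]]
scissors [[ 0.553 -0.172  0.   ]] [[ 0.55  -0.166  0.   ]]
forceps [[0.764 0.043 0.   ]] [[0.753 0.051 0.   ]]
spray [[0.466 0.467 0.   ]] [[0.46  0.474 0.   ]]
bowl [[0.678 0.453 0.   ]] [[0.677 0.465 0.   ]]
tape [[0.349 0.398 0.   ]] [[0.341 0.4   0.   ]]
marker [[ 0.278 -0.322  0.   ]] [[ 0.292 -0.326  0.   ]]
phone [[ 0.622 -0.446  0.   ]] [[ 0.623 -0.446  0.   ]]
[[ 8.00687717e-04  9.61975291e-01  2.73135312e-01  7.04596724e-02]
 [ 9.99999671e-01 -7.35637564e-04 -3.40572199e-04 -1.23973249e-03]
 [-1.26693444e-04  2.73135495e-01 -9.61975564e-01 -1.42319590e-01]
 [ 0.00000000e+00  0.00000000e+00  0.00000000e+00  1.00000000e+00]]
```

View pics/tz.png

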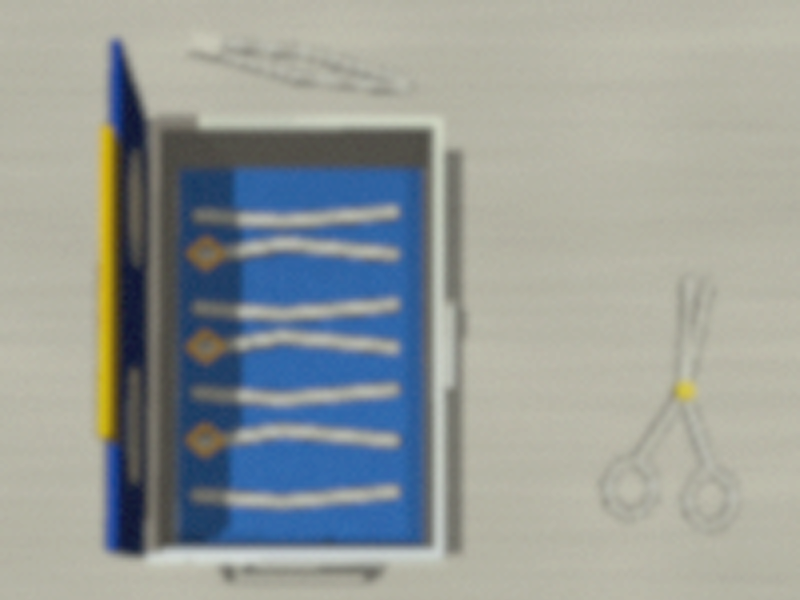

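View pics/w0.png

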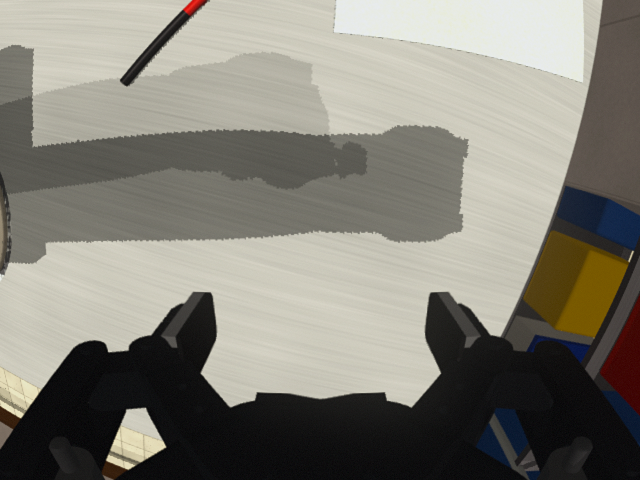

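Emit:
arm_command --pt "0 0 -0.17 0.74" --pt "0 0 -0.17 0.74" --pt "0 0 -0.17 0.74" --pt "0 0 -0.17 0.74" --pt "0 0 -0.17 0.74" --hand 0 --grip_force 20

```text
time: 2.95
ee_pos: [0.1488, -0.5299, 0.4048]
tcp_rot: [179.8, -0.2, -27.1]
wrist_force: [0.2, 0.7, -0.4]
opening: 0.0122
grasp_force: 0.0
```

Emit:
arm_command --pt "0 0 0 0.74" --pt "0 0 0 0.74" --pt "0 0 0 0.74" --pt "0 0 0 0.74" --pt "0 0 0 0.74"

```text
time: 3.45
ee_pos: [0.1487, -0.5295, 0.4013]
tcp_rot: [180.0, -0.0, -69.5]
wrist_force: [0.1, 0.3, -0.0]
opening: 0.0
grasp_force: 0.0
```

```bash
cat >> h.py <<'E'
def go(p,yaw):
    o=bot.get_obs();r=R.from_euler("xyz",o["tcp_rot"],degrees=True)
    dy=-np.radians((yaw-o["tcp_rot"][2]+180)%360-180)
    print("t",round(o["time"],2),"pos",o["ee_pos"].round(4),"rot",o["tcp_rot"].round(2),"F",o["wrist_force"].round(2),"shift",r.inv().apply(np.array(p)-o["ee_pos"]).round(4),"turn",round(dy,3))
E
python3 - <<'E'
from h import *
t=cam("top")
c=atz(t,[[340,168.8],[341.8,278.8],[267.5,278.8]],.12);print(c.round(4))
print("lip",atz(t,[g["location"] for g in bot.mark_of("top","lip_edge")[:1]],.3205))
print("lipends top",atz(t,[[230+105/4,140+125/4],[230+107/4,140+437/4]],.3205))
go([.575,.21,.40],-90)
E
```

```text
[[ 0.6962 -0.0279  0.12  ]
 [ 0.4561 -0.0288  0.12  ]
 [ 0.4576  0.1309  0.12  ]]
lip [[0.57838852 0.13236684 0.3205    ]]
lipends top [[0.64511677 0.13017759 0.3205    ]
 [0.50620733 0.1292623  0.3205    ]]
t 3.55 pos [ 0.1487 -0.5296  0.4013] rot [-180.     -0.    -69.23] F [ 0.32 -0.03  0.26] shift [-0.5403 -0.6608  0.0013] turn 0.363
```

Emit:
arm_command --pt "-0.03 -0.037 0 0.1" --pt "-0.06 -0.074 0 0.2" --pt "-0.09 -0.111 0 0.3" --pt "-0.12 -0.148 0 0.363" --pt "-0.15 -0.185 0 0.363"

```text
time: 4.05
ee_pos: [0.049, -0.4162, 0.4012]
tcp_rot: [-177.0, 0.1, -85.0]
wrist_force: [0.5, -0.7, 0.8]
opening: 0.0003
grasp_force: 0.0
```

```bash
python3 -c "
from h import *
go([.575,.21,.40],-90)"
```

```text
t 4.05 pos [ 0.049  -0.4162  0.4012] rot [-1.7698e+02  1.0000e-01 -8.5010e+01] F [ 0.5  -0.71  0.85] shift [-0.578  -0.5776  0.0328] turn 0.087
```

Emit:
arm_command --pt "0 0 0 0" --pt "0 0 0 0" --pt "0 0 0 0" --pt "0 0 0 0" --pt "0 0 0 0"

```text
time: 4.55
ee_pos: [0.0506, -0.4174, 0.4009]
tcp_rot: [-177.0, 0.2, -85.0]
wrist_force: [0.7, -0.8, 0.0]
opening: -0.0002
grasp_force: 0.0
```

```bash
python3 -c "
from h import *
go([.575,.21,.40],-90);o=bot.get_obs();print(o['q'].round(1),o['qd'].round(1))"
```

```text
t 4.55 pos [ 0.0506 -0.4174  0.4009] rot [-1.7698e+02  1.7000e-01 -8.5050e+01] F [ 0.65 -0.77  0.02] shift [-0.5798 -0.5757  0.0331] turn 0.086
[-85.1  -4.6  20.3 115.1   3.  179.9] [-0.1 -0.2 -0.1  0.1 -0.1  0.2]
```

Emit:
arm_command --pt "0 0 0 -0.74" --pt "0 0 0 -0.74" --pt "0 0 0 -0.74" --pt "0 0 0 -0.74" --pt "0 0 0 -0.74"

```text
time: 5.05
ee_pos: [0.0504, -0.4173, 0.4011]
tcp_rot: [-177.7, -1.9, -42.4]
wrist_force: [-0.3, 1.0, 0.1]
opening: -0.0
grasp_force: 0.0
```

```bash
python3 -c "
from h import *
go([.575,.21,.40],-90);o=bot.get_obs();print(o['q'].round(1),o['qd'].round(1))"
```

```text
t 5.05 pos [ 0.0504 -0.4173  0.4011] rot [-177.67   -1.93  -42.37] F [-0.28  0.96  0.11] shift [-0.0352 -0.8163  0.0331] turn 0.831
[-85.2  -4.6  20.3 115.1   3.  137.2] [ -0.1   0.    0.1   0.    0.1 -79.1]
```

```bash
python3 -c "
from h import *
o=bot.get_obs();print(R.from_euler('xyz',o['tcp_rot'],degrees=True).as_matrix().round(4))"
```

```text
[[ 0.7384 -0.6724  0.0523]
 [-0.6736 -0.7391  0.0073]
 [ 0.0338 -0.0406 -0.9986]]
```

Emit:
arm_command --pt "0 0 0 -0.74" --pt "0 0 0 -0.74" --pt "0 0 0 -0.74" --pt "0 0 0 -0.74" --pt "0 0 0 -0.74"

```text
time: 5.55
ee_pos: [0.0504, -0.4173, 0.4011]
tcp_rot: [-179.6, -3.0, 0.1]
wrist_force: [-0.3, 0.1, -0.2]
opening: -0.0001
grasp_force: 0.0
```

```bash
python3 -c "
from h import *
go([.575,.21,.40],-90);o=bot.get_obs();print(o['q'].round(1),R.from_euler('xyz',o['tcp_rot'],degrees=True).as_matrix().round(4))"
```

```text
t 5.55 pos [ 0.0504 -0.4173  0.4011] rot [-1.7959e+02 -3.0000e+00  6.0000e-02] F [-0.33  0.1  -0.18] shift [ 0.5244 -0.6265  0.0331] turn 1.572
[-85.2  -4.6  20.3 115.1   3.   94.8] [[ 0.9986  0.0014  0.0523]
 [ 0.001  -1.      0.0073]
 [ 0.0524 -0.0072 -0.9986]]
```

Emit:
arm_command --pt "0.03 -0.036 0 -0.148" --pt "0.06 -0.072 0 -0.296" --pt "0.09 -0.108 0 -0.444" --pt "0.12 -0.144 0 -0.592" --pt "0.15 -0.18 0 -0.74"

```text
time: 6.05
ee_pos: [0.2018, -0.2365, 0.4105]
tcp_rot: [178.2, -2.5, 42.4]
wrist_force: [0.6, -1.1, 0.9]
opening: 0.0
grasp_force: 0.0
```

```bash
python3 -c "
from h import *
go([.575,.21,.40],-90);o=bot.get_obs();print(o['q'].round(1))"
```

```text
t 6.05 pos [ 0.2018 -0.2365  0.4105] rot [178.25  -2.48  42.44] F [ 0.63 -1.12  0.93] shift [ 0.5757 -0.0787  0.033 ] turn 2.312
[-51.9 -19.1   9.8 117.3   2.6  85.7]
```

Emit:
arm_command --pt "0.046 -0.006 0.003 -0.148" --pt "0.092 -0.012 0.006 -0.296" --pt "0.138 -0.018 0.009 -0.444" --pt "0.184 -0.024 0.012 -0.592" --pt "0.23 -0.03 0.014 -0.74"

```text
time: 6.55
ee_pos: [0.3532, -0.0593, 0.4055]
tcp_rot: [177.0, -0.6, 84.9]
wrist_force: [1.5, -1.1, -0.8]
opening: -0.0
grasp_force: 0.0
```

```bash
python3 -c "
from h import *
go([.575,.21,.40],-90);o=bot.get_obs();print(o['q'].round(1))"
```

```text
t 6.55 pos [ 0.3532 -0.0593  0.4055] rot [177.03  -0.64  84.91] F [ 1.49 -1.08 -0.76] shift [0.2878 0.1963 0.0189] turn 3.053
[-10.3 -15.   12.1 114.2   0.9  84.9]
```

Emit:
arm_command --pt "0.036 0.025 0 -0.148" --pt "0.072 0.05 0 -0.296" --pt "0.108 0.075 0 -0.444" --pt "0.144 0.1 0 -0.592" --pt "0.18 0.125 0 -0.74"

```text
time: 7.05
ee_pos: [0.4948, 0.1077, 0.4137]
tcp_rot: [177.4, 1.5, 127.3]
wrist_force: [1.4, -1.1, 0.5]
opening: -0.0
grasp_force: 0.0
```

```bash
python3 -c "
from h import *
go([.575,.22,.40],-90);o=bot.get_obs();print(o['q'].round(1))"
```

```text
t 7.05 pos [0.4948 0.1077 0.4137] rot [177.4    1.51 127.26] F [ 1.4  -1.09  0.46] shift [0.0411 0.1311 0.0186] turn -2.491
[ 12.4   4.9  31.4 113.5  -0.3  65.1]
```

Shift remaining small; finish the turn (-2.49 rad) over 3.4 calls.

Emit:
arm_command --pt "0.01 0.03 0 -0.148" --pt "0.02 0.06 0 -0.296" --pt "0.03 0.09 0 -0.444" --pt "0.037 0.12 0 -0.592" --pt "0.037 0.12 0 -0.74"

```text
time: 7.55
ee_pos: [0.57, 0.2105, 0.4144]
tcp_rot: [179.2, 2.6, 169.8]
wrist_force: [-0.0, -0.8, -0.4]
opening: -0.0001
grasp_force: 0.0
```

Emit:
arm_command --pt "0 0 0 -0.148" --pt "0 0 0 -0.296" --pt "0 0 0 -0.444" --pt "0 0 0 -0.592" --pt "0 0 0 -0.74"

```text
time: 8.05
ee_pos: [0.5677, 0.2076, 0.4179]
tcp_rot: [-178.7, 2.7, -147.9]
wrist_force: [1.2, -0.4, 1.4]
opening: 0.0002
grasp_force: 0.0
```

Emit:
arm_command --pt "0 0 0 -0.148" --pt "0 0 0 -0.296" --pt "0 0 0 -0.444" --pt "0 0 0 -0.592" --pt "0 0 0 -0.74"

```text
time: 8.55
ee_pos: [0.5677, 0.2076, 0.418]
tcp_rot: [-177.3, 1.1, -105.5]
wrist_force: [-0.4, 0.5, 0.4]
opening: -0.0001
grasp_force: 0.0
```

```bash
python3 -c "
from h import *
go([.575,.205,.29],-90);o=bot.get_obs();print(o['q'].round(1))"
```

```text
t 8.55 pos [0.5677 0.2076 0.418 ] rot [-177.26    1.14 -105.51] F [-0.42  0.46  0.42] shift [ 0.0031 -0.0016  0.1281] turn -0.271
[ 20.4  21.7  52.5 117.9  -0.7 -54.1]
```

Emit:
arm_command --pt "0 0 0.03 -0.14" --pt "0 0 0.06 -0.271" --pt "0 0 0.09 -0.271" --pt "0 0 0.128 -0.271" --pt "0 0 0.128 -0.271"

```text
time: 9.05
ee_pos: [0.5723, 0.2076, 0.2837]
tcp_rot: [-177.6, 0.2, -90.4]
wrist_force: [0.1, -0.5, -0.5]
opening: -0.0002
grasp_force: 0.0
```

```bash
python3 -c "
from h import *
s=cam('scene');cv2.imwrite('pics/s1.png',s['color'][100:340,220:540].repeat(2,0).repeat(2,1))
go([.575,.16,.285],-90)
t=cam('top');print('lip',[atz(t,[g['location']],.3205) for g in bot.mark_of('top','lip_edge')[:1]])"
```

```text
t 9.1 pos [0.5731 0.2078 0.2881] rot [-177.32    0.28  -90.37] F [-0.17  0.29  0.42] shift [ 0.0478 -0.0021  0.0029] turn -0.007
lip [array([[0.58121032, 0.1291887 , 0.3205    ]])]
```

View pics/s1.png

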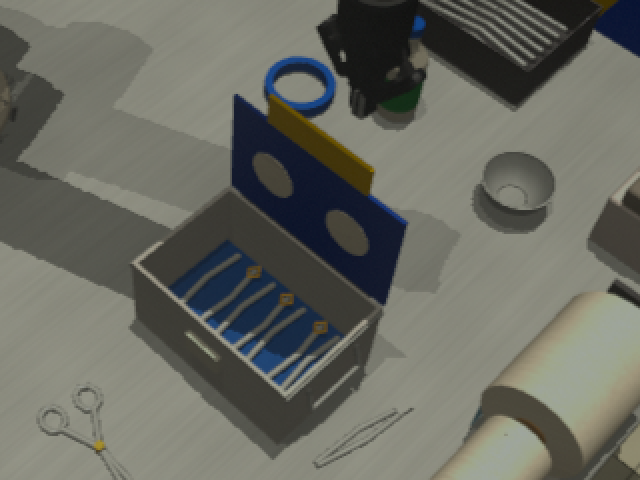

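Emit:
arm_command --pt "0.012 0 0 0" --pt "0.024 0 0 0" --pt "0.034 0 0 0" --pt "0.042 0 0 0" --pt "0.045 0 0 0"

```text
time: 9.7
ee_pos: [0.5739, 0.1616, 0.2909]
tcp_rot: [-177.0, 0.4, -90.5]
wrist_force: [-0.5, -0.1, 0.2]
opening: -0.0
grasp_force: 0.0
```

Emit:
arm_command --pt "0.003 0 0 0" --pt "0.006 0 0 0" --pt "0.009 0 0 0" --pt "0.012 0 0 0" --pt "0.015 0 0 0"

```text
time: 10.2
ee_pos: [0.5737, 0.1478, 0.2903]
tcp_rot: [-177.0, 0.4, -90.4]
wrist_force: [0.5, 0.3, -0.5]
opening: -0.0002
grasp_force: 0.0
```

Emit:
arm_command --pt "0.005 0 0 0" --pt "0.01 0 0 0" --pt "0.015 0 0 0" --pt "0.02 0 0 0" --pt "0.025 0 0 0"

```text
time: 10.7
ee_pos: [0.5735, 0.1224, 0.2901]
tcp_rot: [-177.0, 0.4, -90.4]
wrist_force: [0.3, 1.2, -0.2]
opening: 0.0003
grasp_force: 0.7
```

```bash
python3 -c "
from h import *
t=cam('top');s=cam('scene')
a=bot.mark_of('top','lip_edge');b=bot.mark_of('scene','lip_edge');print(a[:2],b[:2])
if a and b: print(tri(t,a[0]['location'],s,b[0]['location']))
go([.575,.112,.29],-90)"
```

```text
[] [{'location': [368.9, 178.4], 'confidence': 0.84}]
t 10.9 pos [0.5736 0.1225 0.2903] rot [-176.99    0.38  -90.45] F [ 0.58 -0.95  0.21] shift [ 0.0105 -0.0015  0.0003] turn -0.008
```

Emit:
arm_command --pt "0.005 0 0 0" --pt "0.01 0 0 0" --pt "0.015 0 0 0" --pt "0.002 0 0 0" --pt "-0.015 0 -0.03 0"

```text
time: 11.4
ee_pos: [0.5713, 0.1373, 0.3166]
tcp_rot: [-177.4, 0.3, -90.5]
wrist_force: [1.4, 0.7, -0.1]
opening: -0.0001
grasp_force: 0.0
```

```bash
python3 -c "
from h import *
t=cam('top');s=cam('scene')
a=bot.mark_of('top','lip_edge');b=bot.mark_of('scene','lip_edge');print(a[:2],b[:2])
if a and b: print(tri(t,a[0]['location'],s,b[0]['location']))
cv2.imwrite('pics/s2.png',s['color'][100:340,220:540].repeat(2,0).repeat(2,1))
go([.575,-.06,.38],-90)"
```

```text
[{'location': [281.4, 208.4], 'confidence': 0.56}] [{'location': [362.7, 177.6], 'confidence': 0.75}]
[0.57644178 0.08407663 0.32231262]
t 11.6 pos [0.5723 0.1383 0.3206] rot [-176.93    0.4   -90.37] F [-0.02  0.23 -0.08] shift [ 0.1978 -0.0072 -0.0605] turn -0.006
```

View pics/s2.png

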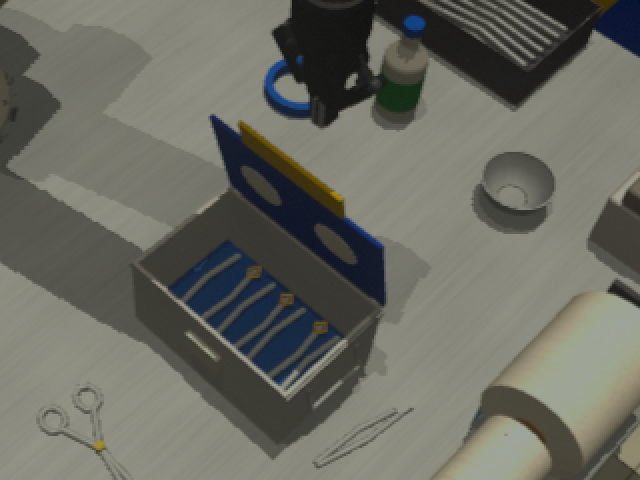

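Emit:
arm_command --pt "0 0 -0.045 0" --pt "0.025 0 -0.07 0" --pt "0.07 0 -0.07 0" --pt "0.12 0 -0.07 0" --pt "0.165 0 -0.07 0"

```text
time: 12.1
ee_pos: [0.567, -0.0297, 0.3883]
tcp_rot: [-177.0, 0.4, -90.4]
wrist_force: [0.5, -1.0, 0.7]
opening: -0.0003
grasp_force: 0.0
```

```bash
python3 -c "
from h import *
t=cam('top');s=cam('scene')
a=bot.mark_of('top','lip_edge');b=bot.mark_of('scene','lip_edge')
if a and b: print(tri(t,a[0]['location'],s,b[0]['location']))
go([.575,-.065,.245],-90)"
```

```text
[0.5795486  0.07559831 0.32087292]
t 12.3 pos [ 0.5671 -0.029   0.3882] rot [-177.06    0.41  -90.57] F [-1.05  0.56  0.45] shift [ 0.037  -0.0009  0.1432] turn -0.01
```

Emit:
arm_command --pt "0.03 0 0.03 0" --pt "0.036 0 0.07 0" --pt "0.036 0 0.11 0" --pt "0.036 0 0.143 0" --pt "0.036 0 0.143 0"

```text
time: 12.8
ee_pos: [0.5726, -0.0614, 0.2405]
tcp_rot: [-177.5, 0.5, -90.3]
wrist_force: [0.1, -0.8, -0.1]
opening: 0.0
grasp_force: 0.0
```

```bash
cat >> h.py <<'E'
def lid():
    t=cam('top');s=cam('scene')
    a=bot.mark_of('top','lip_edge');b=bot.mark_of('scene','lip_edge')
    if a and b:
        p=tri(t,a[0]['location'],s,b[0]['location']);print('lip',p.round(4),'th',np.arctan2(p[2]-.1205,.1315-p[1]).round(3))
    else: print(len(a),len(b))
E
python3 -c "
from h import *
lid();go([.575,-.03,.245],-90)"
```

```text
lip [0.5761 0.0684 0.3067] th 1.244
t 13.0 pos [ 0.5752 -0.0623  0.2485] rot [-176.82    0.38  -90.37] F [ 0.3  -0.68  0.18] shift [-0.0323  0.0006  0.0037] turn -0.006
```

Emit:
arm_command --pt "-0.01 0 0.004 0" --pt "-0.02 0 0.004 0" --pt "-0.03 0 0.004 0" --pt "-0.034 0 0.004 0" --pt "-0.034 0 0.004 0"

```text
time: 13.5
ee_pos: [0.575, -0.028, 0.2424]
tcp_rot: [-177.0, 0.4, -90.4]
wrist_force: [0.3, -0.1, -0.4]
opening: 0.0003
grasp_force: 0.0
```

Emit:
arm_command --pt "0 0 0 0" --pt "0 0 0 0" --pt "0 0 0 0" --pt "0 0 0 0" --pt "0 0 0 0"

```text
time: 14.0
ee_pos: [0.5749, -0.029, 0.2421]
tcp_rot: [-177.0, 0.4, -90.4]
wrist_force: [-0.3, -0.1, 0.4]
opening: -0.0001
grasp_force: 0.0
```

```bash
python3 -c "
from h import *
lid();go([.575,-.03,.245],-90)"
```

```text
lip [0.5822 0.0377 0.3066] th 1.104
t 14.2 pos [ 0.5749 -0.0289  0.2422] rot [-177.01    0.4   -90.43] F [ 0.72 -0.86  0.79] shift [ 0.0011 -0.0003 -0.0028] turn -0.007
```

Emit:
arm_command --pt "0 0 0 0" --pt "0 0 0 0" --pt "0 0 0 0" --pt "0 0 0 0" --pt "0 0 0 0"

```text
time: 14.7
ee_pos: [0.5749, -0.0288, 0.2421]
tcp_rot: [-177.0, 0.4, -90.4]
wrist_force: [0.1, 0.4, -0.2]
opening: -0.0001
grasp_force: 0.0
```

Emit:
arm_command --pt "0 0 0 0" --pt "0 0 0 0" --pt "0 0 0 0" --pt "0 0 0 0" --pt "0 0 0 0"

```text
time: 15.2
ee_pos: [0.5749, -0.0289, 0.2422]
tcp_rot: [-177.0, 0.4, -90.4]
wrist_force: [-0.3, 0.8, -0.3]
opening: 0.0
grasp_force: 0.0
```

Emit:
arm_command --pt "0 0 0 0" --pt "0 0 0 0" --pt "0 0 0 0" --pt "0 0 0 0" --pt "0 0 0 0"

```text
time: 15.7
ee_pos: [0.5749, -0.0289, 0.2422]
tcp_rot: [-177.0, 0.4, -90.4]
wrist_force: [-0.1, 0.6, -0.4]
opening: 0.0002
grasp_force: 0.0
```

```bash
python3 -c "
from h import *
lid();go([.575,-.03,.245],-90)
cv2.imwrite('pics/s3.png',cam('scene')['color'][100:340,220:540].repeat(2,0).repeat(2,1))"
```

```text
0 1
t 15.9 pos [ 0.5749 -0.029   0.2421] rot [-177.01    0.39  -90.43] F [-1.47 -0.87 -1.7 ] shift [ 0.001  -0.0003 -0.0029] turn -0.007
```

View pics/s3.png

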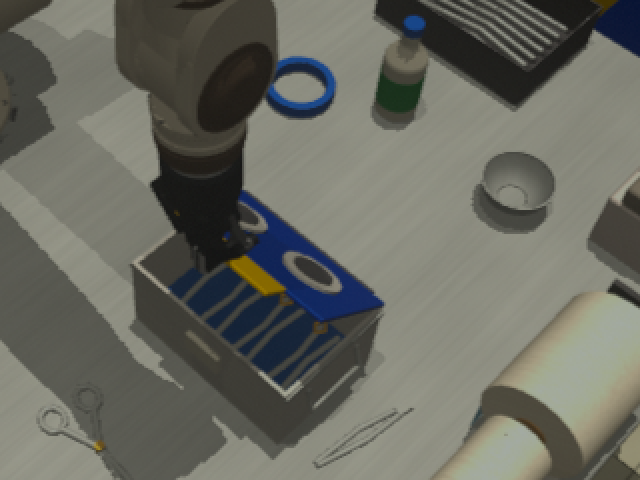

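Emit:
arm_command --pt "0 0 0 0" --pt "0 0 0 0" --pt "0 0 0 0" --pt "0 0 0 0" --pt "0 0 0 0"

```text
time: 16.45
ee_pos: [0.5749, -0.0289, 0.2422]
tcp_rot: [-177.0, 0.4, -90.4]
wrist_force: [-0.1, -1.5, -0.8]
opening: 0.0001
grasp_force: 0.8
```

```bash
python3 -c "
from h import *
F=[]
for i in range(3): lid();F.append(bot.get_obs()['wrist_force'])
print(np.array(F).round(2));go([.575,-.03,.245],-90)
print([(g['location'],g['confidence']) for g in bot.mark_of('scene','lip_edge')])"
```

```text
0 1
0 2
0 4
[[-0.12 -1.19 -1.17]
 [-0.53 -0.94 -0.74]
 [-0.65 -1.56 -0.53]]
t 17.05 pos [ 0.5749 -0.0288  0.2421] rot [-177.      0.4   -90.42] F [-0.65 -1.56 -0.53] shift [ 0.0011 -0.0003 -0.0029] turn -0.007
[([324.7, 226.6], 0.74), ([400.1, 319.4], 0.65), ([473.3, 198.4], 0.53), ([415.6, 150.1], 0.22)]
```

```bash
python3 -c "
from h import *
s=cam('scene');px=bot.mark_of('scene','lip_edge')[0]['location']
d=rays(s,px)[0];p=np.array(s['xyz']);q=p+d*(.5763-p[0])/d[0];print(q,np.arctan2(q[2]-.1205,.1315-q[1]),np.hypot(q[2]-.1205,.1315-q[1]))
o=bot.get_obs();Rm=R.from_euler('xyz',o['tcp_rot'],degrees=True)
for th0 in(.70,.74,.78):
  for th in(.6,.5,.4,.3,.2,.15,.1,.05,0):
    dv=np.array([0,-.2*(np.cos(th)-np.cos(th0)),.2*(np.sin(th)-np.sin(th0))]);print(th0,th,(Rm.inv().apply(dv)*1e3).round(1))
"
```

```text
[ 0.5763     -0.01642589  0.25062626] 0.7214699534433116 0.19701500670452352
0.7 0.6 [12.2  0.7 15.8]
0.7 0.5 [22.8  1.5 32.8]
0.7 0.4 [31.6  2.4 50.7]
0.7 0.3 [38.6  3.4 69.4]
0.7 0.2 [43.7  4.3 88.7]
0.7 0.15 [45.5  4.8 98.5]
0.7 0.1 [ 46.8   5.3 108.4]
0.7 0.05 [ 47.6   5.9 118.4]
0.7 0 [ 47.9   6.4 128.4]
0.74 0.6 [17.5  1.  21.8]
0.74 0.5 [28.1  1.8 38.7]
0.74 0.4 [36.9  2.7 56.7]
0.74 0.3 [43.9  3.6 75.4]
0.74 0.2 [49.   4.6 94.7]
0.74 0.15 [ 50.8   5.1 104.5]
0.74 0.1 [ 52.1   5.6 114.4]
0.74 0.05 [ 52.9   6.1 124.3]
0.74 0 [ 53.2   6.6 134.3]
0.78 0.6 [23.1  1.3 27.5]
0.78 0.5 [33.6  2.1 44.5]
0.78 0.4 [42.5  3.  62.4]
0.78 0.3 [49.5  3.9 81.1]
0.78 0.2 [ 54.5   4.9 100.4]
0.78 0.15 [ 56.3   5.4 110.2]
0.78 0.1 [ 57.7   5.9 120.1]
0.78 0.05 [ 58.5   6.4 130.1]
0.78 0 [ 58.8   6.9 140.1]
```

Emit:
arm_command --pt "0.003 0 0.004 0" --pt "0.006 0 0.008 0" --pt "0.009 0 0.012 0" --pt "0.012 0 0.016 0" --pt "0.015 0 0.019 0"

```text
time: 17.7
ee_pos: [0.5757, -0.044, 0.2225]
tcp_rot: [-177.0, 0.4, -90.4]
wrist_force: [-0.4, 0.0, 0.0]
opening: -0.0
grasp_force: 0.1
```

```bash
cat >> h.py <<'E'
def st():
    F=[]
    for i in range(3):
        s=cam('scene');F.append(bot.get_obs()['wrist_force'])
    L=[g for g in bot.mark_of('scene','lip_edge')]
    print('F',np.mean(F,0).round(2))
    for g in L[:2]:
        d=rays(s,g['location'])[0];p=np.array(s['xyz']);q=p+d*(.5763-p[0])/d[0]
        print('lip',q.round(4),'th',np.arctan2(q[2]-.1205,.1315-q[1]).round(3),'r',np.hypot(q[2]-.1205,.1315-q[1]).round(3),g['confidence'])
    o=bot.get_obs();print('t',o['time'],o['ee_pos'].round(4))
E
python3 -c "
from h import *
st()"
```

```text
F [ 0.57 -1.55 -1.36]
lip [ 0.5763 -0.037   0.2348] th 0.596 r 0.204 0.8
t 17.9 [ 0.5757 -0.0439  0.2229]
```

Emit:
arm_command --pt "0.002 0 0.003 0" --pt "0.004 0 0.006 0" --pt "0.006 0 0.01 0" --pt "0.008 0 0.013 0" --pt "0.0105 0 0.017 0"

```text
time: 18.4
ee_pos: [0.5766, -0.0542, 0.2058]
tcp_rot: [-177.0, 0.4, -90.4]
wrist_force: [-0.6, -0.2, 0.2]
opening: -0.0001
grasp_force: 0.5
```

Emit:
arm_command --pt "0.002 0 0.0035 0" --pt "0.004 0 0.007 0" --pt "0.0055 0 0.0105 0" --pt "0.007 0 0.014 0" --pt "0.0085 0 0.0175 0"

```text
time: 18.9
ee_pos: [0.5774, -0.0627, 0.1882]
tcp_rot: [-177.0, 0.4, -90.4]
wrist_force: [-1.1, -1.0, -0.1]
opening: 0.0001
grasp_force: 1.0
```

```bash
python3 -c "
from h import *
st()"
```

```text
F [-0.56 -2.85 -1.17]
lip [ 0.5763 -0.0548  0.2118] th 0.456 r 0.208 0.82
lip [0.5763 0.2695 0.2624] th 2.342 r 0.198 0.46
t 19.1 [ 0.5773 -0.0626  0.1883]
```

Emit:
arm_command --pt "0.0015 0 0.0035 0" --pt "0.003 0 0.007 0" --pt "0.0045 0 0.0105 0" --pt "0.0055 0 0.014 0" --pt "0.0065 0 0.018 0"

```text
time: 19.6
ee_pos: [0.5782, -0.0692, 0.1701]
tcp_rot: [-177.0, 0.4, -90.4]
wrist_force: [-3.7, -3.4, 1.1]
opening: 0.0002
grasp_force: 2.0
```

```bash
python3 -c "
from h import *
st()"
```

```text
F [-1.31 -4.85 -0.97]
lip [ 0.5763 -0.0556  0.1799] th 0.308 r 0.196 0.56
t 19.8 [ 0.5781 -0.0692  0.1702]
```

Emit:
arm_command --pt "0.0006 0 0.0019 0" --pt "0.0012 0 0.0038 0" --pt "0.0018 0 0.0057 0" --pt "0.0024 0 0.0076 0" --pt "0.003 0 0.0095 0"

```text
time: 20.3
ee_pos: [0.5788, -0.0718, 0.1609]
tcp_rot: [-177.0, 0.4, -90.4]
wrist_force: [-3.8, -4.5, -1.0]
opening: 0.0001
grasp_force: 1.8
```

```bash
python3 -c "
from h import *
st()"
```

```text
F [-1.93 -4.13 -1.07]
lip [ 0.5763 -0.0641  0.1663] th 0.23 r 0.201 0.57
t 20.5 [ 0.5788 -0.0719  0.1609]
```

Emit:
arm_command --pt "0.0006 0 0.002 0" --pt "0.0012 0 0.004 0" --pt "0.0017 0 0.006 0" --pt "0.0022 0 0.008 0" --pt "0.0026 0 0.01 0"

```text
time: 21.0
ee_pos: [0.5794, -0.0743, 0.1508]
tcp_rot: [-177.0, 0.4, -90.4]
wrist_force: [-1.1, -2.3, -0.5]
opening: 0.0
grasp_force: 1.2
```

```bash
python3 -c "
from h import *
st()"
```

```text
F [-0.66 -2.44 -1.73]
lip [ 0.5763 -0.063   0.1624] th 0.212 r 0.199 0.82
t 21.2 [ 0.5794 -0.0743  0.1509]
```

Emit:
arm_command --pt "0.0003 0 0.0018 0" --pt "0.0006 0 0.0036 0" --pt "0.0009 0 0.0054 0" --pt "0.0011 0 0.0072 0" --pt "0.0013 0 0.009 0"

```text
time: 21.7
ee_pos: [0.5796, -0.0758, 0.1417]
tcp_rot: [-177.0, 0.4, -90.4]
wrist_force: [-3.5, -5.3, -0.5]
opening: -0.0001
grasp_force: 2.3
```

```bash
python3 -c "
from h import *
st()"
```

```text
F [-1.8  -4.92 -1.85]
lip [ 0.5763 -0.0612  0.1409] th 0.105 r 0.194 0.83
t 21.9 [ 0.5795 -0.0759  0.1416]
```

Emit:
arm_command --pt "0.0002 0 0.0014 0" --pt "0.0004 0 0.0028 0" --pt "0.0006 0 0.0042 0" --pt "0.0008 0 0.0056 0" --pt "0.001 0 0.007 0"

```text
time: 22.4
ee_pos: [0.5798, -0.0768, 0.1347]
tcp_rot: [-177.0, 0.4, -90.4]
wrist_force: [-2.2, -4.2, -1.0]
opening: 0.0
grasp_force: 2.2
```

```bash
python3 -c "
from h import *
st()"
```

```text
F [-1.87 -4.05 -2.1 ]
lip [ 0.5763 -0.0663  0.1517] th 0.156 r 0.2 0.65
t 22.6 [ 0.5798 -0.0768  0.1345]
```

Emit:
arm_command --pt "0.0001 0 0.0014 0" --pt "0.0002 0 0.0028 0" --pt "0.0003 0 0.0042 0" --pt "0.0004 0 0.0056 0" --pt "0.0006 0 0.007 0"

```text
time: 23.1
ee_pos: [0.5801, -0.0775, 0.1276]
tcp_rot: [-177.1, 0.4, -90.4]
wrist_force: [-3.6, -5.6, -1.6]
opening: -0.0001
grasp_force: 2.5
```

```bash
python3 -c "
from h import *
st()"
```

```text
F [-2.72 -5.5  -1.7 ]
lip [ 0.5763 -0.0714  0.1379] th 0.086 r 0.204 0.7
t 23.3 [ 0.5801 -0.0775  0.1275]
```

Emit:
arm_command --pt "0.0001 0.0001 0.0014 0" --pt "0.0002 0.0002 0.0028 0" --pt "0.0003 0.0003 0.0042 0" --pt "0.0004 0.0005 0.0056 0" --pt "0.0005 0.0006 0.007 0"

```text
time: 23.8
ee_pos: [0.5801, -0.0779, 0.1206]
tcp_rot: [-177.0, 0.4, -90.4]
wrist_force: [-2.1, -4.9, -0.8]
opening: -0.0001
grasp_force: 2.6
```

```bash
python3 -c "
from h import *
st()"
```

```text
F [-1.41 -5.43 -1.96]
t 24.0 [ 0.5801 -0.078   0.1206]
```

Emit:
arm_command --pt "0 0.0001 0.0012 0" --pt "0.0001 0.0002 0.0024 0" --pt "0.0001 0.0002 0.0036 0" --pt "0.0002 0.0003 0.0048 0" --pt "0.0003 0.0003 0.006 0"

```text
time: 24.5
ee_pos: [0.58, -0.0781, 0.1146]
tcp_rot: [-177.0, 0.4, -90.4]
wrist_force: [-2.3, -5.0, -1.2]
opening: -0.0001
grasp_force: 2.4
```

```bash
python3 -c "
from h import *
st()"
```

```text
F [-1.48 -5.59 -1.9 ]
lip [ 0.5763 -0.0729  0.141 ] th 0.1 r 0.205 0.62
lip [0.5763 0.1508 0.1038] th -2.428 r 0.025 0.49
t 24.7 [ 0.5801 -0.0781  0.1145]
```

Emit:
arm_command --pt "0 0 0.0008 0" --pt "0 0 0.0016 0" --pt "0 0 0.0024 0" --pt "0 0.0001 0.0032 0" --pt "0.0001 0.0002 0.004 0"

```text
time: 25.2
ee_pos: [0.5807, -0.0782, 0.1115]
tcp_rot: [-176.9, 0.4, -90.4]
wrist_force: [-0.6, -4.4, 3.5]
opening: -0.0001
grasp_force: 2.2
```

```bash
python3 -c "
from h import *
st()"
```

```text
F [-0.8  -5.85  2.12]
lip [ 0.5763 -0.0651  0.1302] th 0.049 r 0.197 0.57
t 25.4 [ 0.5807 -0.0782  0.1115]
```

Emit:
arm_command --pt "0 0 0.001 0" --pt "0 0 0.002 0" --pt "0 0 0.003 0" --pt "0 0 0.004 0" --pt "0 0 0.004 0"

```text
time: 25.9
ee_pos: [0.5811, -0.0782, 0.1075]
tcp_rot: [-176.9, 0.4, -90.4]
wrist_force: [0.6, -5.4, 2.7]
opening: 0.0001
grasp_force: 2.7
```

```bash
python3 -c "
from h import *
st()
s=cam('scene');cv2.imwrite('pics/s4.png',s['color'][120:320,240:500].repeat(3,0).repeat(3,1))"
```

```text
F [ 0.35 -5.87  2.36]
lip [ 0.5763 -0.0694  0.1336] th 0.065 r 0.201 0.83
t 26.1 [ 0.5811 -0.0782  0.1075]
```

View pics/s4.png

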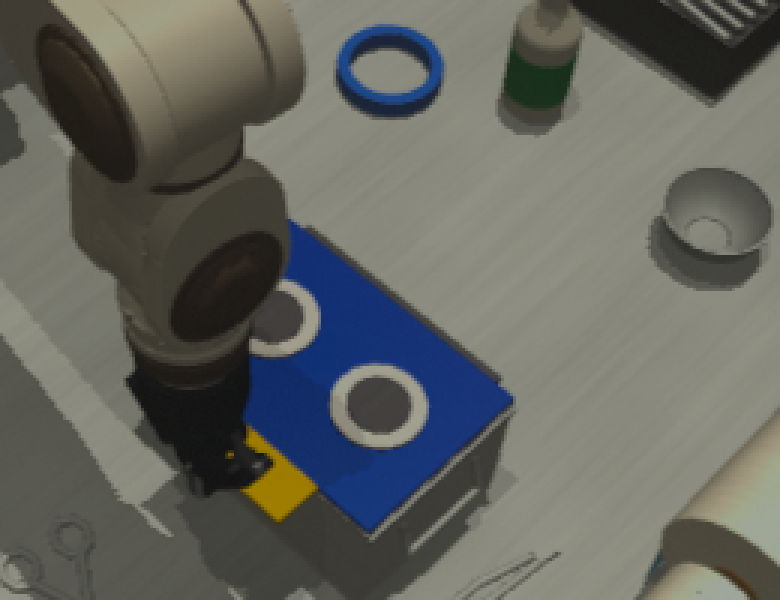

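Emit:
arm_command --pt "0.001 0 0 0" --pt "0.004 0 0 0" --pt "0.02 0 0 0" --pt "0.05 0 0 0" --pt "0.07 0 0 0"

```text
time: 26.65
ee_pos: [0.5798, -0.1497, 0.1063]
tcp_rot: [-177.0, 0.4, -90.4]
wrist_force: [0.1, -0.3, -0.4]
opening: -0.0002
grasp_force: 0.0
```

Emit:
arm_command --pt "0 0 -0.04 0" --pt "0 0 -0.08 0" --pt "0 0 -0.1 0" --pt "0 0 -0.1 0" --pt "0 0 -0.1 0"

```text
time: 27.15
ee_pos: [0.5748, -0.1492, 0.206]
tcp_rot: [-177.0, 0.4, -90.4]
wrist_force: [-0.2, 0.2, -1.6]
opening: 0.0003
grasp_force: 0.0
```

Emit:
arm_command --pt "0 0 0 0" --pt "0 0 0 0" --pt "0 0 0 0" --pt "0 0 0 0" --pt "0 0 0 0"

```text
time: 27.65
ee_pos: [0.5747, -0.1484, 0.2061]
tcp_rot: [-177.0, 0.4, -90.4]
wrist_force: [-0.9, -0.4, 0.4]
opening: 0.0002
grasp_force: 0.0
```

```bash
python3 -c "
from h import *
st();lid()
s=cam('scene');cv2.imwrite('pics/s5.png',s['color'][120:320,240:500].repeat(3,0).repeat(3,1))"
```

```text
F [0.06 0.06 0.04]
lip [ 0.5763 -0.0637  0.1138] th -0.034 r 0.195 0.91
t 27.85 [ 0.5747 -0.1485  0.2063]
lip [0.5982 0.1333 0.2294] th 1.587
```

View pics/s5.png

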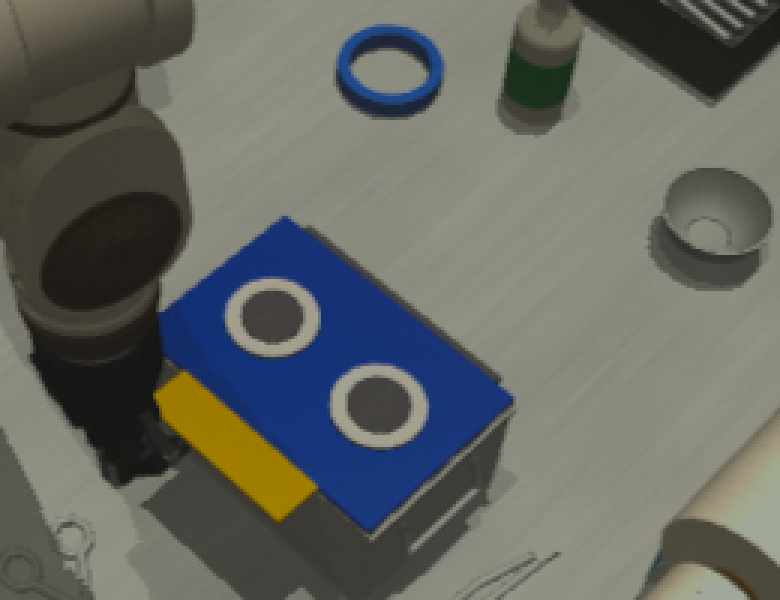

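The lid is shut, identical in position to before withdrawal, and the arm is clear.

```bash
python3 -c "
from h import *
print(bot.job_done())"
```

```text
the job is handed in; nothing more can be done
None
```

The lid was tipped and fell by itself, was caught near 0.73 rad (lip about 130 mm up) and lowered shut on the finger; the arm then withdrew without touching anything else and I handed the job in at about 28 s, but no verdict was returned.

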